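# Ready the film counter for a new roll

### The job

A new film roll stands on its stand but its core cap is still standing proud: first press the cap straight down until it is fully home in the core. Then turn the reset knob on the length counter's sloping dial anticlockwise, back to its zero stop, and let go of it. Leave the other things on the bench where they are.

Things in the scene. Friction and masses are not known exactly. Their poses are not given: they have to be found in the camera images.
- film_stand: fixed stand, 130 mm square base plate 12 mm thick, carrying an upright white film roll 100 mm across whose cardboard core ends 138 mm above the bench; the core cap is on top. Origin: centre of the plate's underside, z up. It stands left or right of the counter
- core_cap (a joint): how far the core cap stands proud of the core, m: 0 = flange fully home on the core, up to 0.016. It slides straight up and down, stiffly (about 6 N), and stays where it is left
- cap_top (a point): centre of the top of the core cap's round grey boss (38 mm across, 24 mm tall, above a flange 72 mm across and 8 mm thick); moves with the cap, 170 mm above the bench when home
- counter: fixed grey length counter, 176 x 166 mm base, 141 mm tall at the back; a rubber measuring wheel sticks out of its -y side to 97 mm from the middle. Its top front slopes at 32 degrees from level, down towards its own -x side (roughly towards the robot), and carries a white dial 108 mm across. Origin: centre of the underside, z up, x from front to back
- reset_knob (a joint): angle of the reset knob, rad: 0 = at the zero stop (pointer at 12 o'clock, the upper end of the slope), growing clockwise as seen facing the dial; so turn it anticlockwise to return. It turns with light friction (0.06 N m), stays where it is left, and cannot go below 0
- knob_grip (a point): on the knob's axis, 30 mm above the dial's sloping panel, at the height to grip. The knob is a black bar 46 mm long, 14 mm wide, standing from 12 to 40 mm above the panel on a round skirt 42 mm across; x axis along the bar towards its pointer, z axis out of the dial along the turning axis (32 degrees from vertical). The pointer is flat and reaches 46 mm from the axis; the point turns with the knob
- zero_mark (a point): the long zero mark on the dial, 42 mm from the knob's axis at 12 o'clock; a steel stop pin 11 mm high stands just anticlockwise of it
- tape_roll: roll of paper tape lying flat between the counter and the film roll, 100 mm across, 48 mm tall; origin centre of underside
- carton: small closed carton 60 x 90 x 40 mm nearest the robot; origin centre of underside
- screwdriver: screwdriver lying flat, on the robot's left; origin under its middle
- wrench: wrench lying flat, on the robot's right; origin under its middle
- spray_can: spray can 60 mm across, 190 mm tall, at the back middle; origin centre of underside
- glue_jar: jar 64 mm across, 90 mm tall, at the back right; origin centre of underside
- parts_cup: open cup 70 mm across, 80 mm tall, at the back left; origin centre of underside

How it is judged (in metres and radians):
On the way, in this order (a step that is already met when the one before it is completed fails the run):
1. the core cap is pressed fully home (within 2.5 mm) (value of joint core_cap below 0.0025 m), for 0.2 s.
2. the reset knob is back at its zero stop (within 0.08 rad) (value of joint reset_knob below 0.08 rad), for 0.2 s.
At the end, for the whole second after the job is handed in: the core cap is home within 2.5 mm and the reset knob is within 0.08 rad of its zero stop (value of joint core_cap below 0.0025 m and value of joint reset_knob below 0.08 rad); the robot touches nothing.
It fails at once if any of the other things on the bench is pushed more than 30 mm (distance of any of tape_roll, carton, screwdriver, wrench, spray_can, glue_jar, parts_cup from where it was at the start of the episode above 0.03 m).
It fails at once if the spray can, jar, cup or tape roll is tipped over (angle between any of tape_roll, spray_can, glue_jar, parts_cup's own z axis and vertical above 0.5 rad).
It also fails if it takes over 64 s, if anything falls off the work surface, if the arm or the gripper's body presses on something with over 40 N, if the wrist force passes 120 N, or if a joint passes its speed limit or range.

### The arm

A 6-joint arm with a two-finger parallel gripper is mounted at the origin on the work surface. World frame = base frame: x ahead of the robot, y to its left, z up, the work surface at z = 0. Lengths are in mm, angles in rad, forces in N, time in s.
With the tool pointing down it reaches from about 300 to 775 mm from the base axis. Payload 14.6 kg.
Tool frame: the origin (TCP) lies midway between the tips of the shut fingers; the grasp point (between the pads) lies manip.hold_point_z behind it (manip.hold_point_z is the distance from the TCP to the grasp point, in mm); x points along the fingers, y is the direction in which the jaws open and shut, and the axes are right-handed (so a half turn about x gives the same grasp; the last joint's range is limited). The gripper opens to 85 mm and grips with 20 to 120 N. Pads are 22 mm wide; open, the fingers measure 114 mm over their backs; the gripper's body (76 mm by 85 mm) begins 54 mm behind the grasp point. The pads swing forward as they close: fully open they stand 13 mm farther back than shut.
Start: joints at [1.065, 0.3, 1.521, -0, 1.321, -0.067], TCP at [233.665, 497.885, 210.581] pointing down, gripper open.
Joint ranges: [-3.03, 3.03], [-0.79, 2.21], [0.23, 2.52], [-1.04, 4.18], [0, 3.07], [-2.55, 2.55]. Speed limits (rad/s): [2.22, 2.22, 2.57, 3.14, 3.14, 3.14].

### API

Orientations are given as a unit quaternion [x, y, z, w].
In Python, from plant import manip gives the robot as it stands.
- The arm moves only by the tool send_rows, never from a script. Its argument "deltas" is a list of rows, each a list of 4 numbers: the shift along the tool's x, y, z in units of 25 mm (1.0 is 25 mm), then the turn about the tool's x in units of 5 degrees (1.0 is 5 degrees). A call has 1 to 10 rows; each row is the pose to reach, as a shift and turn from the pose measured when the call began, along the tool's axes at that moment; what a row does not reach only later rows make up. A row lasts 1/12 s, in which the tool goes at most 41.7 mm and 7.16 degrees, less where a joint would pass 70% of its speed; a pose out of reach is approached as far as the arm can. A call with a gripper value outside its range is refused whole. "fingers" is the closure, from 0 (fully open) to 1 (shut), set as the call begins (left out, the last holds). The fingers move at their own pace and stop on an object; "newtons" is the grip in N (left out, the last holds). Time passes only in rows, so rows that repeat a pose let the fingers close. It gives the time, the measured TCP pose, the force and the opening at its end, in the units of the state.
- manip.sense(): the state, without advancing time (a new reading comes with each control period).
- manip.read_camera(name): name is "scene" or "top" or "wrist"; returns a dict with "frame" (480x640x3 uint8, red, green, blue), "depth" (480x640 float32, mm along the optical axis (not along the pixel's ray), 0 where there is no reading), "mtx" (3x3 intrinsics, pixels), "k1" (the pictures are not rectified: a ray, as slopes to the right and down, at radius r is drawn at 1 + k1 r^2 times it, then the intrinsics apply), "R" (3x3) and "t" (3): a world point X has camera coordinates R X + t; the wrist camera has in their place "tool_from_camera" (4x4, takes a point from camera to tool coordinates, whose origin is the TCP and whose axes are the tool frame's). Camera axes: x right, y down, z forward; pixel columns grow to the right and rows downward; lengths in mm; the calibration is good to about 2 mm. A picture is of the moment at which its call begins: read the wrist's pose just before it.
- manip.job_done(): hands the job in, once; it reports no verdict.
Trained networks look in the newest picture that a camera, given by its name, has taken for a name from the list of things; names that differ only in an ending like _2 or _b are one class to them, and where a whole thing is asked for, a point or a joint stands for the part that bears it (a point fixed in the world has none). Each returns a list of dicts, best first, with "score" (0 to 1); they miss things now and then, are a little off and sometimes report something else, mostly with a low value. They report only what shows in the picture. A call takes as long as a camera call.
- manip.boxes_of(camera, target): "centre" ([x, y, z] in mm, in the coordinates of the camera as it stood for that picture, good to about 4 mm: the middle of the surface that is visible of it).
- manip.mark_of(camera, target): "centre" ([x, y, z] in mm, in the coordinates of the camera as it stood for that picture, good to about 4 mm: a listed point, or the origin of a listed thing).
The state is a dict: "t": time; "qpos": joint angles; "qd": joint speeds; "joint_efforts": joint torques, N m; "eef_pos": TCP position; "orientation": TCP orientation; "wrist_force": force on the tool from outside, world axes, zero at the start; "ft_torque": the same for the moment, N m; "finger_gap": finger opening in mm.
Only numpy, scipy, OpenCV 4.12 (cv2) and the standard library are available. Lean on these libraries where they do the work, as an engineer would, in place of code of your own. Each camera call takes 0.05 s, during which the arm holds its last target.

## Working session

There is one attempt and no reset: what is moved stays moved. The work goes in short steps, Python scripts to look and compute and a tool call to move; the robot and the scene stay as the last step left them, time stands still between calls to the robot, and variables do not carry over. Pictures are saved under pics/ and viewed, and the job is handed in when it is done.

Besides the shell and the picture viewer there is one more tool, called after ">>>" in YAML: its name, and indented under it one key for each argument. send_rows: Moves the arm, as the interface text tells. Its arguments: {"type":"object","properties":{"deltas":{"type":"array"},"fingers":{"type":"number"},"newtons":{"type":"number"}},"required":["deltas"]}

```bash
ls; mkdir -p pics
cat > h.py <<'E'
import numpy as np, cv2
from plant import manip
from scipy.spatial.transform import Rotation as Rot
def toW(cam,p,c,s):
    p=np.array(p,float)
    if cam=='wrist':
        T=np.array(c["tool_from_camera"]); q=T[:3,:3]@p+T[:3,3]
        return Rot.from_quat(s['orientation']).apply(q)+np.array(s['eef_pos'])
    return np.array(c['R']).T@(p-np.array(c['t']))
def shot(cam,fn):
    s=manip.sense(); c=manip.read_camera(cam)
    cv2.imwrite('pics/'+fn,c['frame'][:,:,::-1]); return c,s
E
python3 - <<'E'
from h import *
s=manip.sense(); print(s); print(manip.hold_point_z)
for cam in ['scene','top']:
    c,s=shot(cam,cam+'0.png')
    for n in ['film_stand','cap_top','counter','knob_grip','zero_mark','tape_roll','spray_can']:
        r=manip.mark_of(cam,n)
        for d in r[:2]: print(cam,n,round(d['score'],2),toW(cam,d['centre'],c,s).round(1),[k for k in d])
print(manip.sense()['t'])
E
```

```text
pics
{'t': 0.0, 'qpos': array([ 1.06540666e+00,  3.00486017e-01,  1.52160656e+00,  9.10358998e-08,
        1.32072908e+00, -6.66087327e-02]), 'qd': array([-0.00026276, -0.00193045, -0.00074233, -0.00042703,  0.00118675,
       -0.00093257]), 'joint_efforts': array([-5.77624614e-04, -5.43485320e+01, -3.61796415e+01, -8.28946008e-05,
        3.91432346e-03,  2.85527165e-05]), 'eef_pos': array([233.53312262, 497.65359667, 210.00237843]), 'orientation': array([ 0.15347412,  0.69028012, -0.15430784,  0.69003489]), 'wrist_force': array([ 0.43388017, -0.87358922,  0.23315148]), 'ft_torque': array([-0.00607309, -0.01360605, -0.00604369]), 'finger_gap': 85.36311211149133}
18.700000000000003
scene film_stand 0.65 [583.7 193.2  -1.8] ['centre', 'score']
scene film_stand 0.33 [583.9 194.5 180.5] ['centre', 'score']
scene cap_top 0.67 [583.9 193.5 179.6] ['centre', 'score']
scene cap_top 0.38 [ 764.  -111.6    2. ] ['centre', 'score']
scene counter 0.85 [ 547.9 -237.4   -1.8] ['centre', 'score']
scene knob_grip 0.92 [ 524.6 -239.   122.8] ['centre', 'score']
scene zero_mark 0.66 [ 577.9 -236.2  117.7] ['centre', 'score']
scene tape_roll 0.82 [ 6.184e+02 -1.600e+00 -3.000e-01] ['centre', 'score']
scene spray_can 0.93 [757.  -11.3   3. ] ['centre', 'score']
scene spray_can 0.53 [ 578.  -236.2  117.1] ['centre', 'score']
top film_stand 0.61 [582.6 193.8  -3.3] ['centre', 'score']
top cap_top 0.67 [587.9 194.6 183.9] ['centre', 'score']
top counter 0.87 [ 550.2 -236.3    4.5] ['centre', 'score']
top knob_grip 0.69 [ 524.3 -235.2  121. ] ['centre', 'score']
top zero_mark 0.76 [ 576.8 -233.3  119.1] ['centre', 'score']
top tape_roll 0.82 [611.6   1.1  -1.4] ['centre', 'score']
top tape_roll 0.42 [ 576.1 -236.2  118.6] ['centre', 'score']
top spray_can 0.68 [755.5  -8.2  -3.4] ['centre', 'score']
0.8
```

View pics/scene0.png

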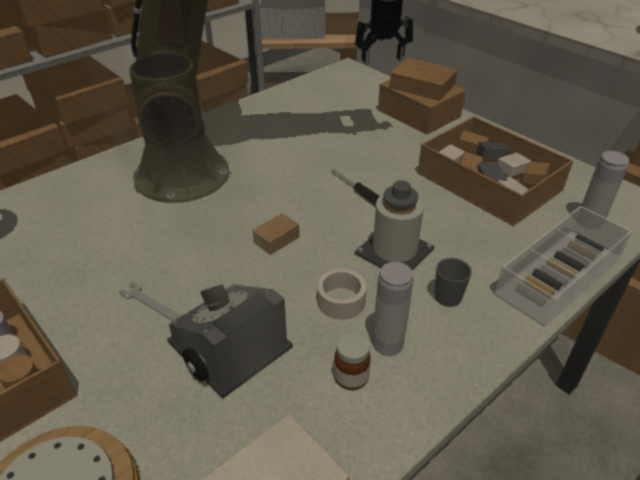

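View pics/top0.png

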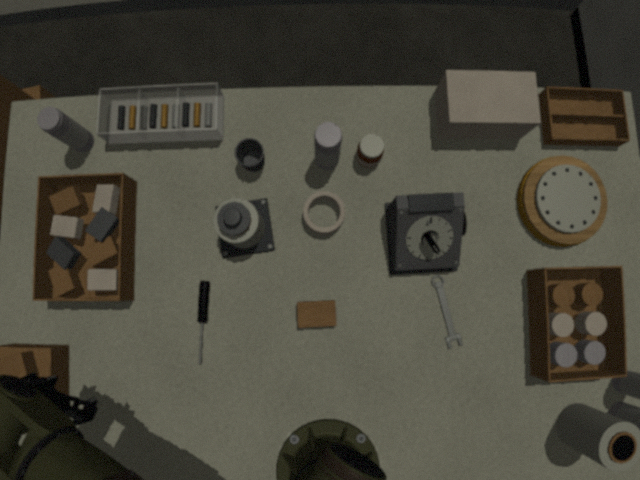

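Run:
```python
from h import *
im=cv2.imread('pics/top0.png')[185:285,370:490]
cv2.imwrite('pics/z0.png',cv2.convertScaleAbs(cv2.resize(im,None,fx=5,fy=5,interpolation=cv2.INTER_CUBIC),alpha=2.0))
s=manip.sense(); R=Rot.from_quat(s['orientation']).as_matrix(); print(R.round(3))
print((R.T@(np.array([585,194,215])-s['eef_pos'])/25).round(2))
```

```text
[[ 0.     0.425  0.905]
 [ 0.     0.905 -0.425]
 [-1.     0.     0.   ]]
[-0.18 -5.03 17.89]
```

View pics/z0.png

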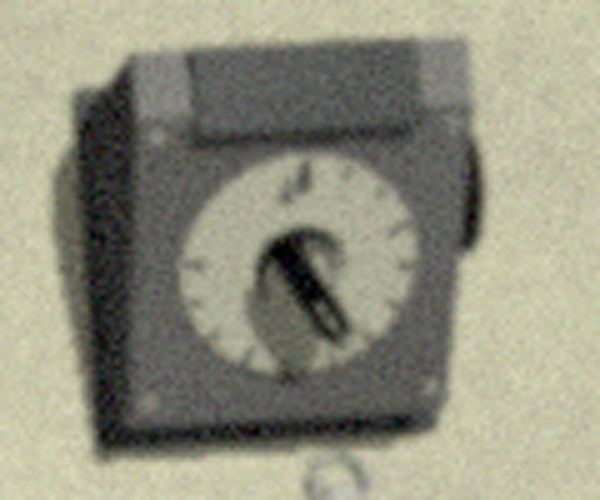

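>>> send_rows:
  deltas:
    - [-0.6,-0.5,1.5,0]
    - [-0.6,-1,3,0]
    - [-0.6,-1.4,4.5,0]
    - [-0.6,-1.8,6,0]
    - [-0.6,-2.2,7.5,0]
    - [-0.6,-2.6,9,0]
    - [-0.6,-3,10.5,0]
    - [-0.6,-3.4,12,0]
    - [-0.6,-3.8,13.5,0]
    - [-0.6,-4.2,15,0]
  fingers: 1
  newtons: 60

```text
t: 1.63
eef_pos: [529.8, 242.0, 225.7]
orientation: [0.154, 0.69, -0.154, 0.69]
wrist_force: [0.5, 0.9, -0.1]
finger_gap: 0.0
```

Run:
```python
from h import *
c,s=shot('wrist','w1.png'); print(s['t'],s['eef_pos'],s['finger_gap'],s['wrist_force'])
for n in ['cap_top']:
  for d in manip.mark_of('wrist',n)[:2]: print(d['score'],toW('wrist',d['centre'],c,s))
R=Rot.from_quat(s['orientation']).as_matrix(); print(R.round(3))
print((R.T@(np.array([585,194,200])-s['eef_pos'])/25).round(2))
```

```text
1.6333 [529.79182605 241.96563183 225.72342814] 0.007999306862418362 [ 0.52895482  0.93054194 -0.05154244]
[[ 0.     0.425  0.905]
 [ 0.     0.905 -0.425]
 [-1.     0.     0.   ]]
[ 1.03 -0.8   2.81]
```

>>> send_rows:
  deltas:
    - [0,-0.4,1.4,0]
    - [0.4,-0.8,2.8,0]
    - [0.8,-0.8,2.8,0]
    - [1.2,-0.8,2.8,0]
    - [1.2,-0.8,2.8,0]

```text
t: 2.15
eef_pos: [585.0, 191.9, 192.5]
orientation: [0.155, 0.691, -0.156, 0.689]
wrist_force: [-0.9, 0.2, -0.7]
finger_gap: 0.1
```

Run:
```python
from h import *
c,s=shot('wrist','w2.png'); print(s['t'],s['eef_pos'],s['finger_gap'],s['wrist_force'])
for n in ['cap_top']:
  for d in manip.mark_of('wrist',n)[:2]: print(d['score'],toW('wrist',d['centre'],c,s))
R=Rot.from_quat(s['orientation']).as_matrix()
print((R.T@(np.array([585,194,170])-s['eef_pos'])/25).round(2))
```

```text
2.15 [585.04618536 191.93539063 192.54504226] 0.14421760761454888 [-0.919877    0.1572589  -0.74955228]
0.59 [586.9711992  198.59855299 183.58649582]
[ 0.9   0.08 -0.03]
```

View pics/w2.png

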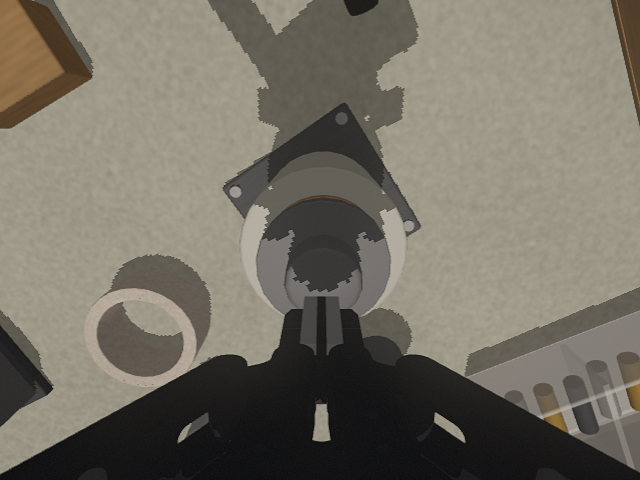

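The shut fingertips (320,300) stand over the grey boss (about 322,285), near its centre. Pressing.

>>> send_rows:
  deltas:
    - [0.3,0.1,0,0]
    - [0.5,0.1,0,0]
    - [0.7,0.1,0,0]
    - [0.85,0.1,0,0]
    - [0.92,0.1,0,0]
    - [0.95,0.1,0,0]
    - [0.95,0.1,0,0]

```text
t: 2.83
eef_pos: [586.5, 194.9, 171.3]
orientation: [0.155, 0.69, -0.155, 0.69]
wrist_force: [-0.2, 0.3, -0.1]
finger_gap: -0.2
```

>>> send_rows:
  deltas:
    - [0.1,0,0,0]
    - [0.2,0,0,0]
    - [0.25,0,0,0]
    - [0.25,0,0,0]

```text
t: 3.17
eef_pos: [586.4, 194.8, 164.6]
orientation: [0.155, 0.69, -0.156, 0.69]
wrist_force: [-0.9, 0.7, 0.2]
finger_gap: -0.1
```

Run:
```python
from h import *
for cam in ['scene','top','wrist']:
  c,s=shot(cam,cam+'3.png')
  for n in ['cap_top','film_stand']:
    for d in manip.mark_of(cam,n)[:2]: print(cam,n,d['score'],toW(cam,d['centre'],c,s).round(1))
im=cv2.imread('pics/scene3.png')[150:300,320:480]
cv2.imwrite('pics/sz3.png',cv2.convertScaleAbs(cv2.resize(im,None,fx=4,fy=4,interpolation=cv2.INTER_CUBIC),alpha=1.7))
print(s['wrist_force'],s['joint_efforts'],s['t'])
```

```text
scene cap_top 0.95 [582.5 192.8 179.7]
scene film_stand 0.66 [583.5 193.2  -1.5]
top film_stand 0.55 [583.  192.9  -5.3]
wrist cap_top 0.76 [585.1 198.8 185. ]
wrist film_stand 0.77 [584.5 196.6   1.4]
wrist film_stand 0.37 [7.533e+02 1.757e+02 7.000e-01]
[ 0.67117637 -0.70911182 -0.13851146] [-4.81465599e-03 -6.45223761e+01 -3.57154155e+01 -2.03910291e-03
  2.92292789e-03  3.71702959e-05] 3.4667
```

View pics/sz3.png

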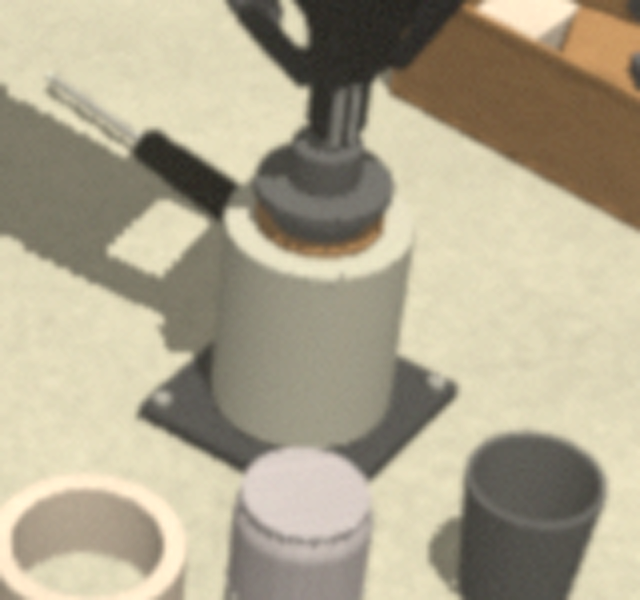

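View pics/wrist3.png

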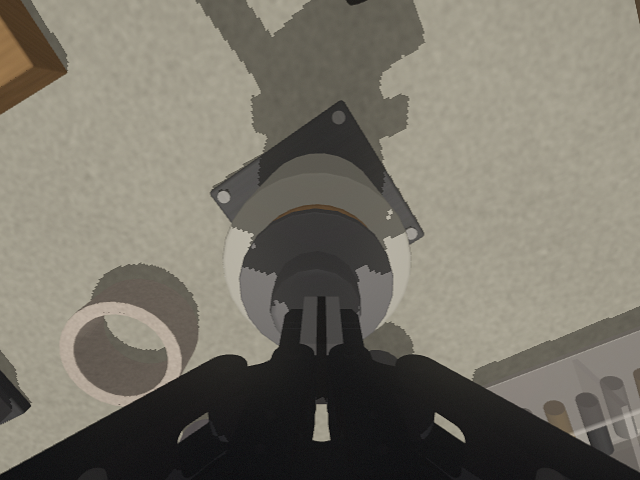

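Run:
```python
from h import *
def cloud(cam,c,s):
    d=c['depth'];v,u=np.mgrid[0:480,0:640];m=np.array(c['mtx'])
    pts=np.stack([u,v],-1).reshape(-1,1,2).astype(np.float64)
    xd=(u-m[0,2])/m[0,0]; yd=(v-m[1,2])/m[1,1]
    x,y=xd.copy(),yd.copy()
    for _ in range(8):
        f=1+c['k1']*(x*x+y*y); x=xd/f;y=yd/f
    P=np.stack([x*d,y*d,d],-1).reshape(-1,3)
    if cam=='wrist':
        T=np.array(c["tool_from_camera"]);P=P@T[:3,:3].T+T[:3,3]
        P=Rot.from_quat(s['orientation']).apply(P)+np.array(s['eef_pos'])
    else: P=(P-np.array(c['t']))@np.array(c['R'])
    P=P.reshape(480,640,3); P[d==0]=np.nan; return P
for cam in ['scene','wrist']:
    s=manip.sense();c=manip.read_camera(cam);P=cloud(cam,c,s)
    np.save(cam+'P.npy',P)
    sel=(abs(P[...,0]-585)<60)&(abs(P[...,1]-194)<60)
    z=P[...,2][sel]; h,e=np.histogram(z,bins=np.arange(130,230,3)); print(cam,[(int(a),int(b)) for a,b in zip(e,h) if b])
    if cam=='wrist':
        for v in range(240,330,6): print(v,P[v,300].round(0),P[v,322].round(0))
    else:
        for v in range(174,206,2): print(v,P[v,401].round(0),P[v,405].round(0))
```

```text
scene [(130, 192), (133, 284), (136, 128), (139, 58), (142, 9), (145, 2), (148, 2), (151, 22), (154, 38), (157, 179), (160, 175), (163, 23), (166, 18), (169, 29), (172, 17), (175, 29), (178, 24), (181, 59), (184, 47), (187, 7), (190, 12), (193, 13), (196, 18), (199, 18), (202, 17), (205, 16), (208, 22), (211, 23), (214, 18), (217, 17), (220, 13), (223, 13), (226, 23)]
174 [591. 179. 220.] [594. 188. 218.]
176 [587. 185. 211.] [594. 188. 213.]
178 [589. 183. 208.] [595. 188. 209.]
180 [587. 187. 200.] [595. 189. 203.]
182 [589. 185. 197.] [595. 190. 198.]
184 [591. 182. 195.] [596. 189. 194.]
186 [588. 188. 185.] [597. 189. 190.]
188 [590. 185. 183.] [597. 190. 184.]
190 [596. 178. 184.] [599. 187. 182.]
192 [596. 180. 178.] [601. 185. 179.]
194 [595. 181. 173.] [600. 187. 172.]
196 [596. 181. 168.] [600. 188. 167.]
198 [597. 181. 164.] [599. 191. 159.]
200 [597. 180. 159.] [604. 185. 160.]
202 [602. 175. 159.] [607. 181. 159.]
204 [608. 169. 161.] [613. 175. 161.]
wrist [(130, 102), (133, 7726), (136, 1148), (139, 139), (151, 8), (154, 119), (157, 225), (160, 9351), (163, 134), (166, 165), (169, 183), (172, 166), (175, 204), (178, 193), (181, 417), (184, 2661), (187, 9), (190, 67), (193, 209), (196, 246), (199, 288), (202, 293), (205, 322), (208, 324), (211, 359), (214, 374), (217, 286), (220, 216), (223, 859), (226, 253)]
240 [561. 198. 162.] [566. 206. 160.]
246 [563. 197. 162.] [568. 205. 161.]
252 [566. 195. 161.] [569. 205. 164.]
258 [566. 196. 171.] [569. 205. 172.]
264 [566. 196. 179.] [569. 205. 181.]
270 [566. 196. 184.] [570. 204. 185.]
276 [568. 196. 185.] [572. 203. 185.]
282 [571. 194. 185.] [574. 202. 185.]
288 [573. 193. 185.] [577. 201. 185.]
294 [575. 192. 185.] [579. 200. 186.]
300 [578. 191. 185.] [577. 201. 195.]
306 [579. 190. 186.] [577. 201. 200.]
312 [578. 191. 196.] [577. 201. 205.]
318 [577. 192. 201.] [577. 201. 209.]
324 [577. 192. 206.] [578. 201. 212.]
```

>>> send_rows:
  deltas:
    - [0.1,0,0,0]
    - [0.2,0,0,0]
    - [0.3,0,0,0]
    - [0.3,0,0,0]

```text
t: 4.05
eef_pos: [586.7, 194.9, 157.5]
orientation: [0.155, 0.69, -0.155, 0.69]
wrist_force: [1.3, 0.2, 0.1]
finger_gap: -0.3
```

Run:
```python
from h import *
c,s=shot('wrist','w4.png'); print(s['t'],s['eef_pos'],s['finger_gap'],s['wrist_force'],s['joint_efforts'])
for n in ['cap_top']:
  for d in manip.mark_of('wrist',n)[:2]: print(d['score'],toW('wrist',d['centre'],c,s))
d=c['depth'];print(d[220:330:6,300].round(0),d[220:330:6,322].round(0)); print(np.array(c['tool_from_camera']).round(3))
```

```text
4.05 [586.65751803 194.91440315 157.47291657] -0.2702682877176731 [1.30760586 0.24011604 0.08810317] [ 1.19330466e-02 -6.42552209e+01 -3.49555278e+01 -6.22756066e-03
  3.34522524e-02 -2.76134379e-04]
0.59 [587.40440428 196.73171314 179.40563837]
[172. 172. 174. 174. 174. 177. 170. 163. 157. 153. 154. 156. 155. 157.
 157. 148. 144. 141. 137.] [172. 172. 173. 174. 175. 176. 168. 162. 155. 153. 154. 156. 155. 151.
   0. 141. 137. 131. 128.]
[[-1.00000e-03 -2.96000e-01  9.55000e-01 -1.64508e+02]
 [ 1.00000e+00  0.00000e+00  1.00000e-03  9.02000e-01]
 [-0.00000e+00  9.55000e-01  2.96000e-01 -7.54420e+01]
 [ 0.00000e+00  0.00000e+00  0.00000e+00  1.00000e+00]]
```

View pics/w4.png

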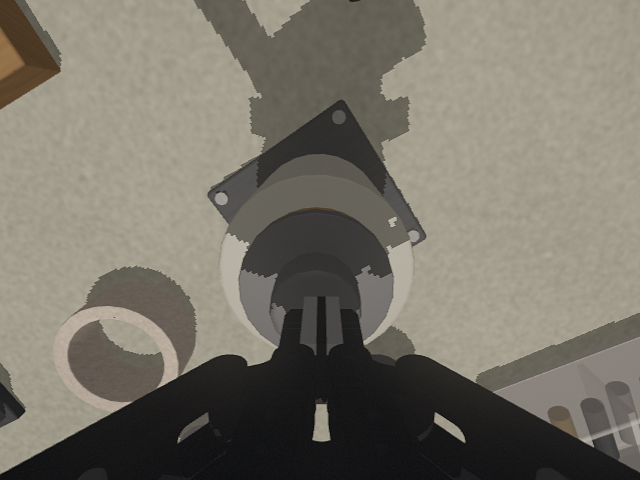

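>>> send_rows:
  deltas:
    - [0.1,0,0,0]
    - [0.2,0,0,0]
    - [0.3,0,0,0]
    - [0.3,0,0,0]

```text
t: 4.48
eef_pos: [586.6, 194.9, 149.8]
orientation: [0.155, 0.69, -0.155, 0.69]
wrist_force: [0.4, -0.0, -0.0]
finger_gap: -0.2
```

```bash
cat > chk.py <<'E'
from h import *
import sys
c,s=shot('wrist',sys.argv[1]); print(s['t'],s['eef_pos'].round(1),s['wrist_force'].round(1))
d=c['depth'];print(d[260:300:4,310].round(0))
for d in manip.mark_of('wrist','cap_top')[:1]: print(d['score'],toW('wrist',d['centre'],c,s))
c,s=shot('scene','s'+sys.argv[1])
for d in manip.mark_of('scene','cap_top')[:1]: print(d['score'],toW('scene',d['centre'],c,s))
E
python3 chk.py w5.png
```

```text
4.4833 [586.6 194.9 149.8] [ 0.4 -0.  -0. ]
[163. 159. 155. 153. 153. 153. 155. 155. 154. 156.]
0.62 [581.88160553 200.03063325 170.88332874]
```

>>> send_rows:
  deltas:
    - [0.04,0,0,0]
    - [0.08,0,0,0]
    - [0.1,0,0,0]

```text
t: 4.93
eef_pos: [586.8, 195.0, 149.2]
orientation: [0.155, 0.69, -0.155, 0.69]
wrist_force: [-8.1, -1.5, 20.5]
finger_gap: 0.0
```

```bash
python3 chk.py w6.png; python3 -c "
import cv2
im=cv2.imread('pics/sw6.png')[150:300,320:480]
cv2.imwrite('pics/sz6.png',cv2.convertScaleAbs(cv2.resize(im,None,fx=4,fy=4,interpolation=cv2.INTER_CUBIC),alpha=1.7))"
```

```text
4.9333 [586.8 195.  149.2] [-8.1 -1.5 20.5]
[162. 160. 154. 153. 153. 153. 155. 155. 156. 155.]
0.82 [584.21785837 196.24971244 171.22744157]
0.95 [585.4945514  194.3043026  168.39906359]
```

View pics/sz6.png

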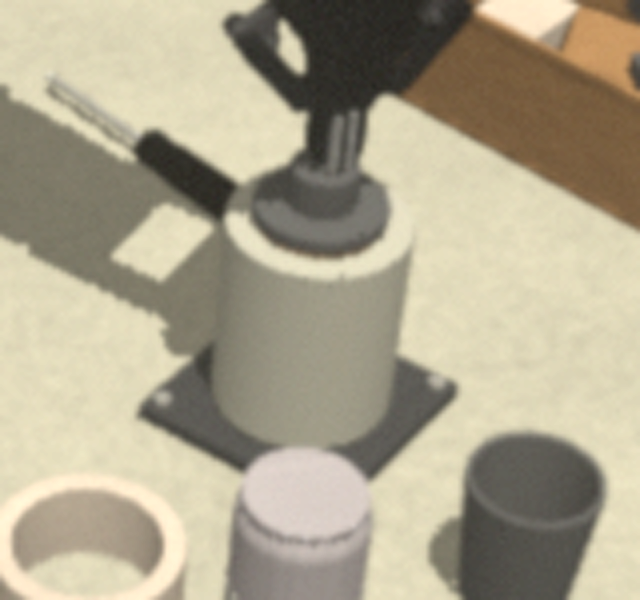

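Cap is home: contact force jumped to 20 N, and the scene camera and wrist camera put cap_top at 168–171 mm. The fingertips sit about 21 mm behind the reported TCP. Lifting and going over to the counter next.

>>> send_rows:
  deltas:
    - [-1.5,0,0,0]
    - [-3,0,0,0]
    - [-4,-1.5,0.6,0]
    - [-4.4,-3,1.2,0]
    - [-4.4,-4.5,1.9,0]
    - [-4.4,-6,2.5,0]
    - [-4.4,-7.5,3.1,0]
    - [-4.4,-9,3.7,0]
    - [-4.4,-10.5,4.3,0]
    - [-4.4,-12,4.9,0]

```text
t: 5.97
eef_pos: [568.3, -130.6, 259.3]
orientation: [0.155, 0.69, -0.155, 0.69]
wrist_force: [0.6, 0.4, -0.3]
finger_gap: 0.1
```

>>> send_rows:
  deltas:
    - [0,-1.5,0.6,0]
    - [0,-3,1.2,0]
    - [0,-4.5,1.8,0]
    - [0,-4.6,1.9,0]
    - [0,-4.6,1.9,0]

```text
t: 6.38
eef_pos: [561.4, -257.0, 258.5]
orientation: [0.156, 0.69, -0.156, 0.69]
wrist_force: [0.1, 0.0, 0.5]
finger_gap: 0.1
```

Run:
```python
from h import *
c,s=shot('wrist','w7.png'); print(s['t'],s['eef_pos'].round(1),s['qpos'].round(2),s['wrist_force'].round(1))
R=Rot.from_quat(s['orientation']).as_matrix();print(R.round(3))
for n in ['counter','knob_grip','zero_mark','cap_top']:
  for d in manip.mark_of('wrist',n)[:2]: print(n,d['score'],toW('wrist',d['centre'],c,s).round(1))
c,s=shot('scene','s7.png')
for n in ['cap_top']:
  for d in manip.mark_of('scene',n)[:2]: print(n,d['score'],toW('scene',d['centre'],c,s).round(1))
```

```text
6.3833 [ 561.4 -257.   258.5] [-0.49  0.43  1.24 -0.    1.47 -1.61] [0.1 0.  0.5]
[[-0.     0.431  0.902]
 [ 0.     0.902 -0.431]
 [-1.     0.    -0.   ]]
counter 0.57 [ 553.7 -235.6   -1. ]
knob_grip 0.8 [ 527.8 -236.7  122.1]
zero_mark 0.8 [ 577.2 -232.1  120. ]
cap_top 0.31 [ 761.4 -111.4    2.3]
cap_top 0.8 [584.5 195.2 171.4]
cap_top 0.52 [ 579.6 -235.1  116.8]
```

View pics/w7.png

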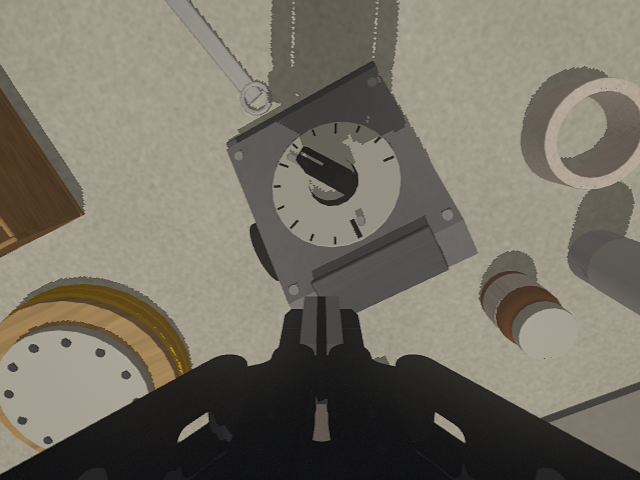

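```bash
cat >> h.py <<'E'
psi=0.05; a=np.radians(32)
Rz=Rot.from_euler('z',psi).as_matrix()
U=Rz@np.array([np.cos(a),0,np.sin(a)])   # uphill (12 o'clock)
N=Rz@np.array([-np.sin(a),0,np.cos(a)])
V=-np.cross(N,U)   # 3 o'clock (clockwise)
G=np.array([525.8,-236.7,122.0]); F=G-30*N
def pt(th,r,perp,h):  # perp: along clockwise tangent
    d=np.cos(th)*U+np.sin(th)*V; t=-np.sin(th)*U+np.cos(th)*V
    return F+r*d+perp*t+h*N
def proj(cam,P,c,s):
    P=np.atleast_2d(P)
    if cam=='wrist':
        T=np.array(c["tool_from_camera"]); q=Rot.from_quat(s['orientation']).inv().apply(P-s['eef_pos'])
        q=(q-T[:3,3])@T[:3,:3]
    else: q=P@np.array(c['R']).T+np.array(c['t'])
    x=q[:,:2]/q[:,2:]; x=x*(1+c['k1']*(x**2).sum(1))[:,None]; m=np.array(c['mtx'])
    return x@m[:2,:2].T+m[:2,2]
def overlay(cam,fn,ths,crop=(230,100,440,270),k=3.5):
    c,s=shot(cam,'raw_'+fn); im=c['frame'][:,:,::-1].copy()
    x0,y0,x1,y1=crop
    im=cv2.resize(im[y0:y1,x0:x1],None,fx=k,fy=k,interpolation=cv2.INTER_CUBIC)
    def pl(pts,col,closed=True):
        p=((proj(cam,np.array(pts),c,s)-[x0,y0]+.5)*k).round().astype(np.int32); cv2.polylines(im,[p.reshape(-1,1,2)],closed,col,1,cv2.LINE_AA)
    pl([pt(t,54,0,0) for t in np.linspace(0,6.28,60)],(0,255,0))
    pl([pt(0,36,0,0),pt(0,48,0,0)],(0,255,0),False)
    for th,col in zip(ths,[(0,0,255),(255,128,0),(0,255,255)]):
        pl([pt(th,e*23,f*7,40) for e,f in [(1,1),(1,-1),(-1,-1),(-1,1)]],col)
        pl([pt(th,0,0,12),pt(th,46,0,12)],col,False)
    cv2.imwrite('pics/'+fn,im); return c,s
E
python3 - <<'E'
from h import *
overlay('wrist','o7.png',[np.radians(147)])
E
```

```text
(no output)
```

View pics/o7.png

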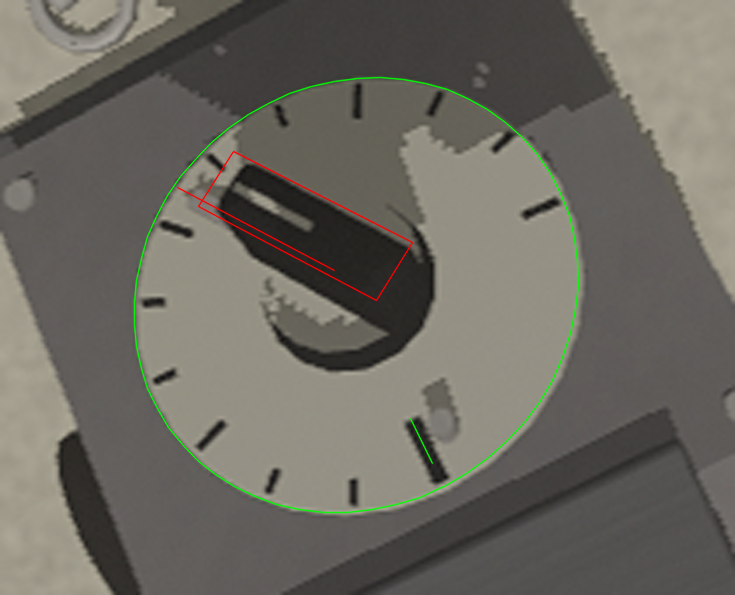

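Run:
```python
from h import *
c=manip.read_camera('wrist'); d=c['depth'];v,u=np.mgrid[0:480,0:640];m=np.array(c['mtx'])
x=(u-m[0,2])/m[0,0]; y=(v-m[1,2])/m[1,1]; f=1.0
x0,y0=x.copy(),y.copy()
for _ in range(8):
    f=1+c['k1']*(x*x+y*y); x=x0/f;y=y0/f
T=np.array(c['tool_from_camera']); P=np.stack([x*d,y*d,d],-1)@T[:3,:3].T+T[:3,3]
P=P[(d>0)&(P[...,0]<0)&(abs(P[...,1])<70)]
for a0 in range(-110,0,5):
    q=P[(P[:,0]>=a0)&(P[:,0]<a0+5)]
    if len(q)>5: print(a0,len(q),'y',np.percentile(q[:,1],[2,98]).round(0),'z',np.percentile(q[:,2],[2,50,98]).round(0))
```

```text
-110 6359 y [-56.  58.] z [-18. -13. -10.]
-105 8900 y [-55.  57.] z [-18. -12.  -6.]
-100 8028 y [-51.  53.] z [-18. -12.  -0.]
-95 6991 y [-47.  49.] z [-17. -12.   4.]
-90 4439 y [-43.  45.] z [-17. -12.   8.]
-85 4012 y [-39.  41.] z [-13. -11.   8.]
-80 6800 y [-35.  37.] z [-13.  -7.   8.]
-75 3140 y [-32.  34.] z [-14. -12.   8.]
-70 2103 y [-27.  29.] z [-14. -12.   7.]
-65 581 y [-17.  19.] z [-13. -11.   7.]
-60 932 y [-5.  7.] z [-11.  -8.  10.]
-55 542 y [-12.  14.] z [-11. -11.  -6.]
-50 594 y [-12.  14.] z [-11.  -7.  -6.]
-45 529 y [-12.  14.] z [-11.  -8.  -6.]
-40 487 y [-12.  14.] z [-11.  -8.  -6.]
-35 427 y [-12.  14.] z [-11. -10.  -6.]
-30 199 y [-10.  12.] z [-11. -11.  -6.]
```

```bash
cat >> h.py <<'E'
def wp(th,back=0.,h=27.,r=14.,half=13.,off=20.8):
    t=-np.sin(th)*U+np.cos(th)*V; m=-t.copy(); m[2]=0; m/=np.linalg.norm(m); w=np.array([-m[1],m[0],0])
    mb=min(m@pt(th,rr,7,hh) for rr in (5,23) for hh in np.linspace(27,40,5))-half-back
    # centre C = mb*m + b*w + z, with panel normal height h and along-bar r
    q=pt(th,r,7,33); b=w@q
    xy=mb*m+b*w; z=((h+N@F)-N@xy)/N[2]
    C=xy.copy(); C[2]=z-off
    return C,np.degrees(np.arctan2(m[1],m[0]))
def rows(wps,s=None):
    s=s or manip.sense(); R=Rot.from_quat(s['orientation']).as_matrix()
    yy=np.degrees(np.arctan2(R[1,1],R[0,1]))
    out=[]
    for C,ang in wps:
        dy=(ang-yy+180)%360-180
        out.append(list((R.T@(C-s['eef_pos'])/25).round(2))+[round(-dy/5,1)])
    return out
E
python3 - <<'E'
from h import *
w=[]
for th in [2.57,2.2,1.8,1.4,1.0,.6,.3,0]:
    print(th,[wp(th)[0].round(1),round(wp(th)[1],1)])
C,a=wp(2.57,12); hi=C.copy(); hi[2]+=60
print(rows([(hi,a),(C,a)]))
E
```

```text
2.57 [array([ 502.8, -225.5,   83.6]), np.float64(-58.5)]
2.2 [array([ 499.2, -234.1,   81.2]), np.float64(-37.8)]
1.8 [array([ 499.5, -245.5,   81. ]), np.float64(-12.5)]
1.4 [array([ 504.5, -256.2,   83.8]), np.float64(14.4)]
1.0 [array([ 513.2, -263.3,   89. ]), np.float64(40.0)]
0.6 [array([ 524. , -264.4,   95.7]), np.float64(62.7)]
0.3 [array([ 531.3, -261.5,  100.3]), np.float64(78.2)]
0 [array([ 537.1, -256.2,  104.1]), np.float64(92.9)]
[[np.float64(4.77), np.float64(0.29), np.float64(-3.05), np.float64(24.6)], [np.float64(7.17), np.float64(0.29), np.float64(-3.05), np.float64(24.6)]]
```

>>> send_rows:
  deltas:
    - [1,0.1,-1,1.4]
    - [1.5,0.2,-2,2.8]
    - [2,0.3,-3,4.2]
    - [2,0.3,-3,5.6]
    - [2,0.3,-3,7]
    - [2,0.3,-3,8.4]
    - [2,0.3,-3,9.8]
    - [2,0.3,-3,11.2]
    - [2,0.3,-3,12.6]
    - [2,0.3,-3,14]

```text
t: 7.67
eef_pos: [497.7, -215.2, 209.6]
orientation: [0.524, 0.474, -0.524, 0.475]
wrist_force: [-0.2, -0.3, -0.5]
finger_gap: 0.4
```

Run:
```python
from h import *
s=manip.sense(); print(s['qpos'].round(2),s['eef_pos'].round(1))
C,a=wp(2.57,12); hi=C.copy(); hi[2]+=60
print(np.array(rows([(hi,a),(C,a)])))
```

```text
[-0.48  0.28  1.55  0.    1.31 -0.38] [ 497.7 -215.2  209.6]
[[ 2.78e+00 -5.00e-02  1.00e-02  1.06e+01]
 [ 5.18e+00 -5.00e-02  1.00e-02  1.06e+01]]
```

>>> send_rows:
  deltas:
    - [0.5,0,0,1.4]
    - [1,0,0,2.8]
    - [1.5,0,0,4.2]
    - [2,0,0,5.6]
    - [2.2,0,0,7]
    - [2.4,0,0,8.4]
    - [2.6,0,0,9.8]
    - [2.8,0,0,10.6]
    - [2.8,0,0,10.6]

```text
t: 8.42
eef_pos: [497.5, -214.8, 138.8]
orientation: [0.681, 0.19, -0.681, 0.19]
wrist_force: [0.1, -0.7, -0.5]
finger_gap: 0.1
```

Run:
```python
from h import *
c,s=shot('wrist','w8.png'); print(s['qpos'].round(2),s['eef_pos'].round(1))
C,a=wp(2.57,12); hi=C.copy(); hi[2]+=60
print(np.array(rows([(hi,a),(C,a)])))
c,s=shot('scene','s8.png')
im=cv2.imread('pics/s8.png')[230:400,140:310]
cv2.imwrite('pics/sz8.png',cv2.convertScaleAbs(cv2.resize(im,None,fx=3.5,fy=3.5,interpolation=cv2.INTER_CUBIC),alpha=1.7))
```

```text
[-0.48  0.35  1.63  0.    1.16  0.55] [ 497.5 -214.8  138.8]
[[-0.03 -0.01  0.05  0.  ]
 [ 2.37 -0.01  0.05  0.  ]]
```

View pics/w8.png

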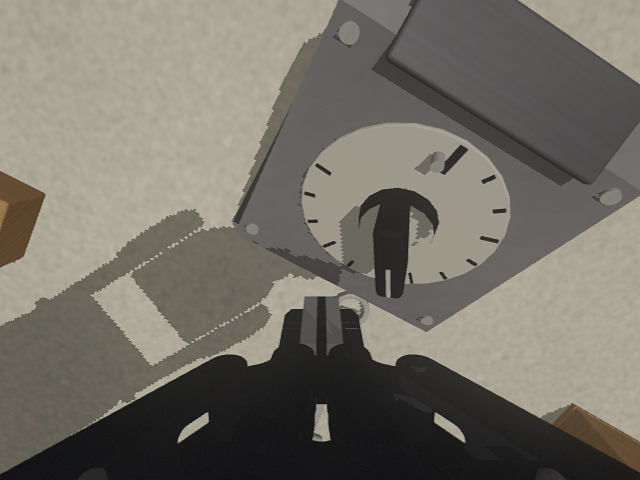

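The fingers (322,300) are beside the knob bar (392,245), on its clockwise side and parallel to it. Descending.

>>> send_rows:
  deltas:
    - [1,0,0,0]
    - [1.8,0,0,0]
    - [2.2,0,0,0]
    - [2.35,0,0,0]
    - [2.35,0,0,0]

```text
t: 8.93
eef_pos: [497.9, -215.0, 80.9]
orientation: [0.681, 0.193, -0.68, 0.193]
wrist_force: [-0.2, -0.3, 0.2]
finger_gap: 0.0
```

```bash
cat > st.py <<'E'
from h import *
import sys
c,s=shot('wrist',sys.argv[1]); print(s['t'],s['qpos'].round(2),s['eef_pos'].round(1),s['wrist_force'].round(1))
print(np.array(rows([wp(float(x)) for x in sys.argv[2:]])))
E
python3 st.py w9.png 2.57 2.45 2.3 2.2 2.1 2.0 1.9
```

```text
8.9333 [-0.48  0.43  1.67  0.    1.04  0.54] [ 497.9 -215.    80.9] [-0.2 -0.3  0.2]
[[-0.08  0.45  0.06  0.  ]
 [-0.04  0.5   0.16 -1.3 ]
 [ 0.    0.59  0.28 -3.  ]
 [ 0.02  0.66  0.36 -4.1 ]
 [ 0.03  0.75  0.43 -5.3 ]
 [ 0.04  0.84  0.5  -6.6 ]
 [ 0.04  0.95  0.55 -7.9 ]]
```

View pics/w9.png

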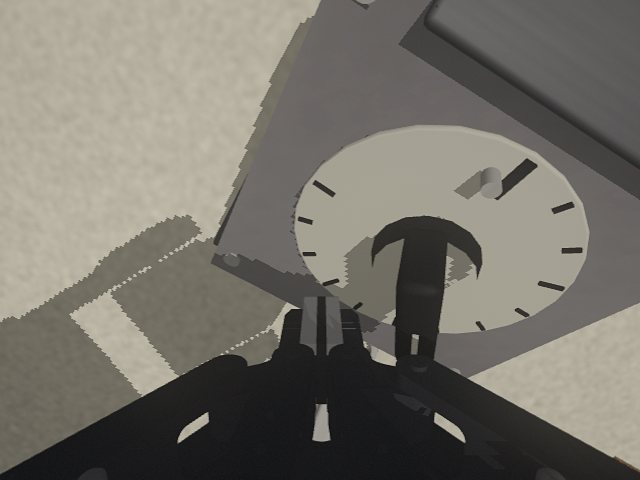

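>>> send_rows:
  deltas:
    - [-0.08,0.45,0.06,0]
    - [-0.04,0.5,0.16,-1.3]
    - [0,0.59,0.28,-3]
    - [0.02,0.66,0.36,-4.1]
    - [0.03,0.75,0.43,-5.3]
    - [0.03,0.75,0.43,-5.3]

```text
t: 9.48
eef_pos: [499.0, -236.9, 82.3]
orientation: [0.617, 0.345, -0.616, 0.346]
wrist_force: [-4.5, 3.1, 3.1]
finger_gap: 0.6
```

```bash
python3 st.py w10.png 2.1 2.0 1.9 1.8 1.7 1.6 1.5 1.4 1.3 1.2
```

```text
9.4833 [-0.51  0.44  1.65  0.    1.05  0.04] [ 499.  -236.9   82.3] [-4.5  3.1  3.1]
[[ 6.00e-02 -1.00e-02  1.00e-02 -0.00e+00]
 [ 7.00e-02  5.00e-02  1.00e-01 -1.30e+00]
 [ 6.00e-02  1.20e-01  2.00e-01 -2.50e+00]
 [ 5.00e-02  2.00e-01  2.90e-01 -3.80e+00]
 [ 3.00e-02  2.90e-01  3.60e-01 -5.20e+00]
 [ 0.00e+00  4.00e-01  4.30e-01 -6.50e+00]
 [-3.00e-02  5.00e-01  4.90e-01 -7.90e+00]
 [-6.00e-02  6.00e-01  5.50e-01 -9.20e+00]
 [-1.00e-01  7.00e-01  5.80e-01 -1.05e+01]
 [-1.50e-01  8.20e-01  6.10e-01 -1.18e+01]]
```

View pics/w10.png

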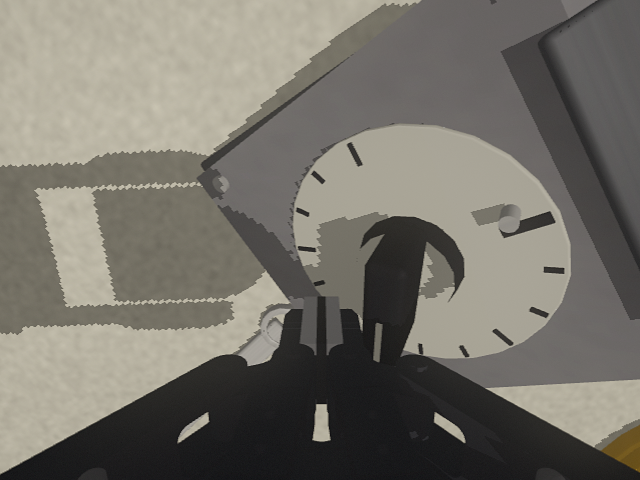

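The finger's right side touches the bar (col ~365) with about 6 N, so the knob is being turned. Continuing the sweep.

>>> send_rows:
  deltas:
    - [0.07,0.05,0.1,-1.3]
    - [0.06,0.12,0.2,-2.5]
    - [0.05,0.2,0.29,-3.8]
    - [0.03,0.3,0.36,-5.2]
    - [0,0.4,0.43,-6.5]
    - [-0.03,0.5,0.49,-7.9]
    - [-0.06,0.6,0.55,-9.2]
    - [-0.06,0.6,0.55,-9.2]

```text
t: 10.2
eef_pos: [504.9, -256.8, 85.3]
orientation: [0.433, 0.558, -0.432, 0.561]
wrist_force: [-4.3, 1.2, 2.8]
finger_gap: 0.2
```

```bash
python3 st.py w11.png 1.4 1.3 1.2 1.1 1.0 0.9 0.8 .7 .6 .5
```

```text
10.2 [-0.54  0.47  1.6   0.    1.07 -0.79] [ 504.9 -256.8   85.3] [-4.3  1.2  2.8]
[[ 5.00e-02 -1.00e-02 -2.00e-02 -0.00e+00]
 [ 1.00e-02  4.00e-02  8.00e-02 -1.40e+00]
 [-4.00e-02  1.00e-01  1.80e-01 -2.70e+00]
 [-9.00e-02  1.70e-01  2.70e-01 -3.90e+00]
 [-1.60e-01  2.60e-01  3.40e-01 -5.20e+00]
 [-2.20e-01  3.50e-01  4.00e-01 -6.40e+00]
 [-2.90e-01  4.50e-01  4.50e-01 -7.50e+00]
 [-3.50e-01  5.60e-01  4.80e-01 -8.60e+00]
 [-4.20e-01  6.70e-01  4.90e-01 -9.70e+00]
 [-4.90e-01  7.70e-01  4.90e-01 -1.08e+01]]
```

View pics/w11.png

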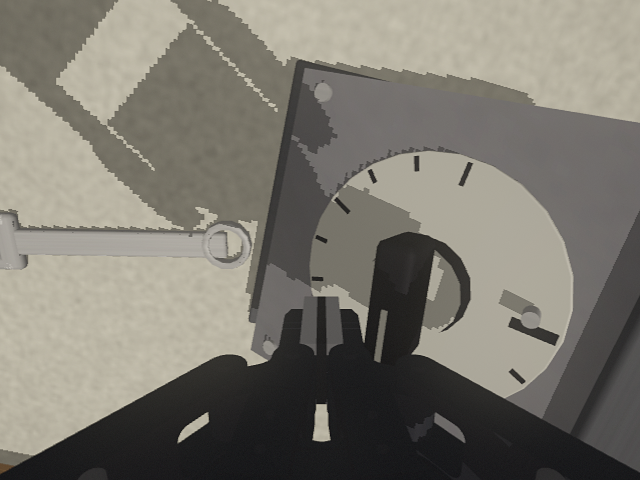

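The knob has followed. The bar (400,300) still sits against the finger and the zero mark is at (535,330). Continuing.

>>> send_rows:
  deltas:
    - [0,0.04,0.08,-1.4]
    - [-0.04,0.1,0.18,-2.7]
    - [-0.1,0.17,0.27,-3.9]
    - [-0.16,0.26,0.34,-5.2]
    - [-0.22,0.35,0.4,-6.4]
    - [-0.3,0.45,0.45,-7.5]
    - [-0.36,0.56,0.48,-8.6]
    - [-0.42,0.67,0.49,-9.7]
    - [-0.42,0.67,0.49,-9.7]

```text
t: 11.0
eef_pos: [524.5, -264.7, 96.4]
orientation: [0.166, 0.685, -0.167, 0.689]
wrist_force: [-1.4, -0.3, -0.9]
finger_gap: 0.0
```

```bash
python3 st.py w12.png 0.6 0.5 0.4 0.3 0.2 0.1 0 -0.1
```

```text
11.0 [-0.53  0.49  1.53  0.    1.11 -1.62] [ 524.5 -264.7   96.4] [-1.4 -0.3 -0.9]
[[ 0.02 -0.   -0.02 -0.1 ]
 [-0.04  0.07  0.06 -1.1 ]
 [-0.11  0.15  0.13 -2.1 ]
 [-0.16  0.24  0.19 -3.1 ]
 [-0.22  0.33  0.24 -4.1 ]
 [-0.27  0.43  0.27 -5.1 ]
 [-0.31  0.53  0.3  -6.1 ]
 [-0.36  0.6   0.34 -7.1 ]]
```

View pics/w12.png

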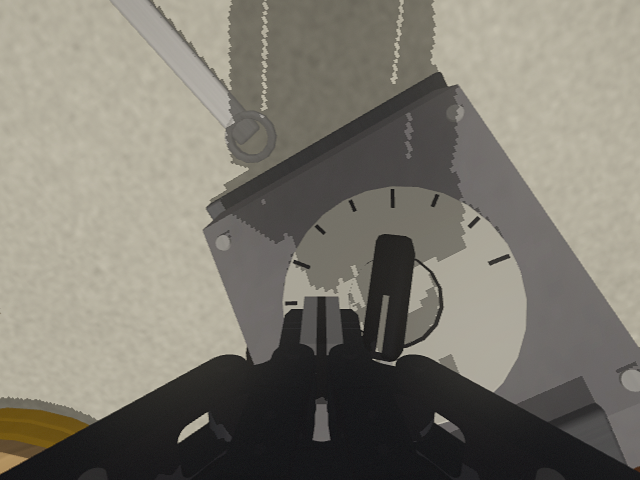

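The bar is around the 1–2 o'clock position, still against the finger at col ~368. Next comes the final stretch, watching force.

>>> send_rows:
  deltas:
    - [-0.04,0.07,0.06,-1.1]
    - [-0.1,0.15,0.13,-2.1]
    - [-0.16,0.24,0.19,-3.1]
    - [-0.22,0.33,0.24,-4.1]
    - [-0.25,0.38,0.26,-4.6]
    - [-0.25,0.38,0.26,-4.6]

```text
t: 11.55
eef_pos: [534.7, -259.2, 102.8]
orientation: [0.028, 0.705, -0.03, 0.708]
wrist_force: [0.3, -1.0, -1.1]
finger_gap: 0.4
```

```bash
python3 st.py w13.png 0.15 0.1 0.05 0 -0.05 -0.1 -.15
```

```text
11.55 [-0.51  0.5   1.51 -0.    1.13 -2.  ] [ 534.7 -259.2  102.8] [ 0.3 -1.  -1.1]
[[ 0.02  0.01 -0.01 -0.1 ]
 [-0.01  0.05  0.03 -0.6 ]
 [-0.03  0.09  0.06 -1.1 ]
 [-0.05  0.13  0.09 -1.5 ]
 [-0.07  0.15  0.12 -2.  ]
 [-0.09  0.18  0.15 -2.5 ]
 [-0.12  0.2   0.18 -3.  ]]
```

View pics/w13.png

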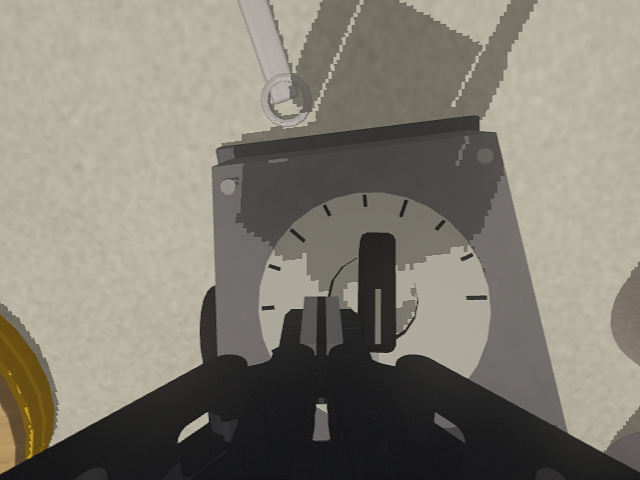

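Nearly there. The bar is parallel to the tool and there is no stop force yet.

>>> send_rows:
  deltas:
    - [-0.02,0.07,0.04,-0.8]
    - [-0.05,0.12,0.08,-1.3]
    - [-0.06,0.16,0.1,-1.6]
    - [-0.06,0.16,0.1,-1.6]

```text
t: 11.93
eef_pos: [537.2, -256.4, 104.2]
orientation: [-0.02, 0.705, 0.016, 0.709]
wrist_force: [-0.1, -8.1, -3.0]
finger_gap: -0.0
```

>>> send_rows:
  deltas:
    - [0,0.04,0,0]
    - [0,0.06,0,0]
    - [0,0.06,0,0]

```text
t: 12.18
eef_pos: [537.1, -256.3, 104.3]
orientation: [-0.019, 0.705, 0.014, 0.709]
wrist_force: [1.0, -11.7, -4.7]
finger_gap: -0.1
```

```bash
python3 st.py w14.png 0
python3 - <<'E'
from h import *
for cam,crop,k in [('top',(370,185,490,285),5),('scene',(140,230,310,400),3.5)]:
    overlay(cam,'o14%s.png'%cam,[0],crop,k)
E
```

```text
12.1833 [-0.51  0.5   1.5  -0.    1.13 -2.12] [ 537.1 -256.3  104.3] [  1.  -11.7  -4.7]
[[ 0.01  0.01  0.   -0.1 ]]
```

View pics/w14.png

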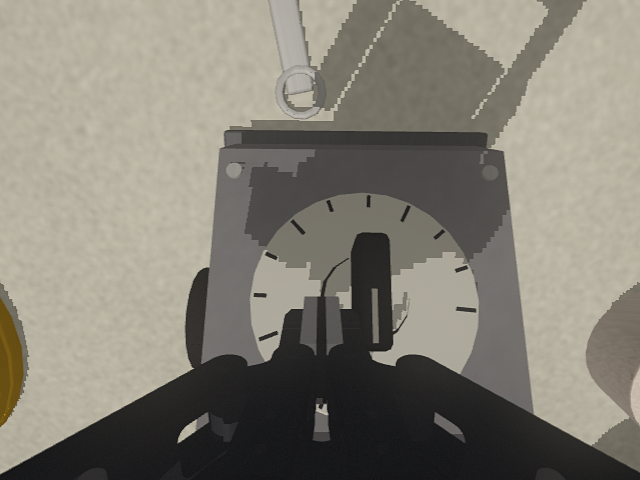

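View pics/o14scene.png

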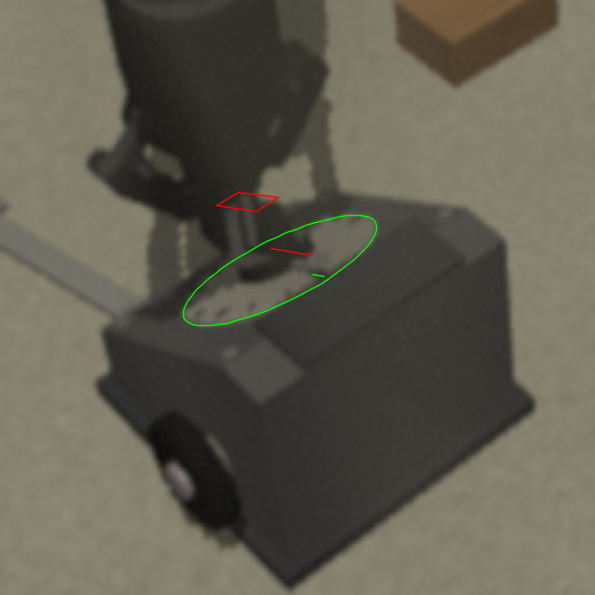

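>>> send_rows:
  deltas:
    - [0,0.06,0,0]
    - [0,0.12,0,0]
    - [0,0.12,0,0]

```text
t: 12.58
eef_pos: [537.0, -255.8, 104.4]
orientation: [-0.018, 0.704, 0.01, 0.71]
wrist_force: [3.8, -20.1, -6.4]
finger_gap: 0.1
```

>>> send_rows:
  deltas:
    - [0,-0.3,0,0]
    - [0,-0.7,0,0]
    - [-1,-0.8,0,0]
    - [-2.5,-0.8,0,0]
    - [-4,-0.8,0.8,0]
    - [-5.5,-0.8,1.6,0]
    - [-5.5,-0.8,2.4,0]
    - [-5.5,-0.8,2.4,0]

```text
t: 13.25
eef_pos: [599.4, -271.8, 245.1]
orientation: [-0.018, 0.703, 0.009, 0.711]
wrist_force: [-0.6, 0.8, -1.3]
finger_gap: 0.3
```

Run:
```python
from h import *
c,s=overlay('wrist','o15.png',[0],(0,0,640,480),1.25); print(s['t'],s['eef_pos'],s['wrist_force'])
R=Rot.from_quat(s['orientation']).as_matrix();print(R.round(2))
```

```text
13.25 [ 599.4278644  -271.79004835  245.12944204] [-0.56702089  0.79122684 -1.28372738]
[[ 0.01 -0.04  1.  ]
 [-0.01  1.    0.04]
 [-1.   -0.01  0.01]]
```

View pics/o15.png

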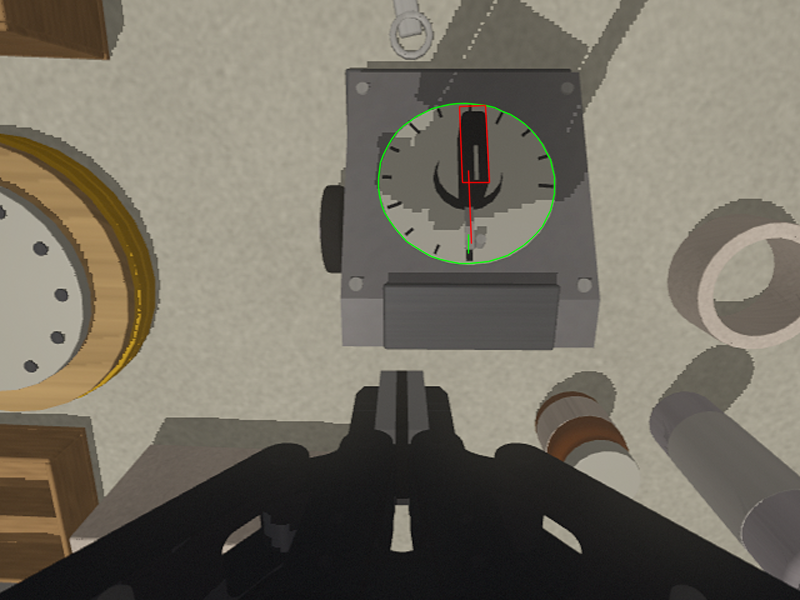

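The pointer lies on the zero mark (470,250), against the stop pin (481,238), and the fingers are clear of everything. One last cap check, then I hand in.

Run:
```python
from h import *
for cam in ['scene','top']:
    c,s=shot(cam,cam+'_end.png')
    for n in ['cap_top','tape_roll','wrench','spray_can','glue_jar']:
        for d in manip.mark_of(cam,n)[:1]: print(cam,n,d['score'],toW(cam,d['centre'],c,s).round(1))
print(manip.sense()['wrist_force'].round(1)); print(manip.job_done())
```

```text
scene cap_top 0.68 [582.9 195.5 166.1]
scene tape_roll 0.74 [619.   -2.7   1.3]
scene wrench 0.79 [ 369.6 -293.3    1.4]
scene spray_can 0.58 [ 7.56e+02 -1.33e+01 -4.00e-01]
scene glue_jar 0.76 [ 766.7 -110.9    3.3]
top tape_roll 0.87 [6.148e+02 2.000e+00 3.000e-01]
top wrench 0.73 [753.4  -9.2   0. ]
top spray_can 0.81 [758.3  -9.9  -2.5]
[-0.2 -0.   0. ]
the job is handed in; nothing more can be done
None
```

I pressed the core cap home first, then turned the reset knob back to its zero stop with the shut fingers and backed off. The job is handed in at about 14 s. `job_done()` gives no verdict, so the results below are my own checks.

- **Cap:** the press ended on a hard stop at about 20 N. After I lifted off, the scene camera put the cap top at 171 mm, and at the end at 166 mm, where home is 170 mm. The spread is about the network's 4 mm error. The top camera did not report the cap in the last check.
- **Knob:** it met the stop, and the force rose from 8 to 20 N with almost no further movement. The last wrist picture shows the pointer on the zero mark beside the stop pin.
- **Other things:** the tape roll and spray can read within a few mm of where they started. The glue jar and wrench were only seen at the end, so I have no start reading to compare them with. I did not check the carton, screwdriver or cup again. The arm felt no contact outside the cap and the knob in any force reading I took, and the wrist force was zero at hand-in.
- **Disagreements:**
  - The fingertips touched about 21 mm behind the reported TCP, so my first two presses stopped short and I allowed for that afterwards.
  - The wrist force read near zero while the cap was sliding.
  - The top camera's last wrench report was false: it pointed at the spray can.

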